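Latch the carving cradle onto its ball mount

ROBOT

A 7-joint arm with a two-finger parallel gripper is mounted at the origin on the work surface. World frame = base frame: x ahead of the robot, y to its left, z up, the work surface at z = 0. Lengths are in m, angles in rad, forces in N, time in s.
With the tool pointing down it reaches from about 0.4 to 0.85 m from the base axis. Payload 10.4 kg.
Tool frame: the origin (TCP) lies at the very end of the fingers, on their centre line; the grasp point (between the pads) lies 19 mm behind it; x points along the fingers, z is the direction in which the jaws open and shut, and the axes are right-handed (so a half turn about x gives the same grasp; the last joint's range is limited). The gripper opens to 85 mm and grips with 20 to 120 N. Pads are 22 mm wide; open, the fingers measure 114 mm over their backs; the gripper's body (76 mm by 85 mm) begins 54 mm behind the grasp point. The pads swing forward as they close: fully open they stand 13 mm farther back than shut.
Start: joints at [1.084, 0.332, -0.065, 1.46, 0.022, 1.35, -0.088], TCP at [0.28, -0.559, 0.231] pointing down, gripper open.
Joint ranges: [-2.6, 2.6], [-0.5, 2.12], [-1.47, 1.34], [0.16, 2.42], [-1.27, 4.41], [0.06, 2.06], [-2.6, 2.6]. Speed limits (rad/s): [2.22, 2.22, 2.79, 2.79, 3.14, 3.14, 3.14].

INTERFACE

Orientations are given as a unit quaternion [x, y, z, w].
In Python, from workcell import telemetry, viewer, manip, spot_in, mark_of gives the robot as it stands. The module is installed in compiled form; this text tells all that it offers.
- The arm moves only by the shell command python3 -m crank 'ROWS' [FORCE]. ROWS is JSON, a list of rows, each a list of 3 entries, a list of its own where there are three numbers: the closure, from 0 (fully open) to 1 (shut), then the shift along the world's x, y, z in cm, then the turn, a rotation vector about the world's x, y, z in rad. A call has 1 to 12 rows; each row shifts and turns the commanded pose from where the row before left it; what a row does not reach is not made up. A row lasts 1/12 s, in which the tool goes at most 41.7 mm and 7.16 degrees, less where a joint would pass 70% of its speed; a pose out of reach is approached as far as the arm can. A call with a gripper value outside its range is refused whole. The fingers move at their own pace and stop on an object; FORCE is the grip in N (left out, the last holds). Time passes only in rows, so rows that do not move let the fingers close. It gives the time, the measured TCP pose, the force and the opening at its end, in the units of the state.
- telemetry.get_obs(): the state, without advancing time (a new reading comes with each control period).
- viewer.camera(name): name is "side" or "top" or "wrist"; returns a dict with "frame" (400x640x3 uint8, red, green, blue), "intrinsics" (3x3 intrinsics, pixels), "k1" (the pictures are not rectified: a ray, as slopes to the right and down, at radius r is drawn at 1 + k1 r^2 times it, then the intrinsics apply), "cam_to_world" (4x4, takes a point from camera to world coordinates). Camera axes: x right, y up, looking along -z (the intrinsics and any distortion apply to the point x, -y, -z); pixel columns grow to the right and rows downward; lengths in m; the calibration is good to about 2 mm. A picture is of the moment at which its call begins. There is no depth.
- manip.hand_in(): hands the job in, once; it reports no verdict.
Trained networks look in a picture, given as the dict that the camera call returned (one of the last four; its "shot" number tells which), for a name from the list of things; names that differ only in an ending like _2 or _b are one class to them, and where a whole thing is asked for, a point or a joint stands for the part that bears it (a point fixed in the world has none). Each returns a list of dicts, best first, with "conf" (0 to 1); they miss things now and then, are a little off and sometimes report something else, mostly with a low value. They report only what shows in the picture. A call takes as long as a camera call. They do not tell look-alikes from the thing itself.
- spot_in(thing, picture): "location" ([x, y, z] in m, in the coordinates of the camera as it stood for that picture, good to about 4 mm: the middle of the surface that is visible of it).
- mark_of(thing, picture): "location" ([x, y, z] in m, in the coordinates of the camera as it stood for that picture, good to about 4 mm: a listed point, or the origin of a listed thing).
The state is a dict: "clock": time; "joint_pos": joint angles; "joint_velocities": joint speeds; "tau": joint torques, N m; "position": TCP position; "ee_rot": TCP orientation; "ft_force": force on the tool from outside, world axes, zero at the start; "torque": the same for the moment, N m; "grip_width": opening from 0.0 (shut) to 1.0 (fully open).
Only numpy, scipy, OpenCV 4.12 (cv2) and the standard library are available. Lean on these libraries where they do the work, as an engineer would, in place of code of your own. Each camera call takes 0.05 s, during which the arm holds its last target. There are 200 camera calls.

TASK

Pick up the aluminium twig-carving cradle and lower its socket over the steel ball of the blue base (not the black one), without dropping it and with the red latch lever still up, until it sits flat and fully home on the plate. Then press the red lever all the way down and leave the cradle seated and latched.

Things in the scene. Friction and masses are not known exactly. Their poses are not given: they have to be found in the camera images.
- coupler: Loose aluminium cradle, 0.4 to 0.65 kg, upright on the bench. Socket head 60 (x) by 46 (y) by 44 mm high; 26 mm wide, 18 mm high bars reach x = 75 (nose) and x = -80 mm (tongue, wooden V 50 mm high). Origin: centre of the head's underside, near the balance point; z up, +x to the lever (roughly away from the robot). Socket: round hole 34 mm wide, 38 deep, at the origin, mouth chamfered 4 mm.
- latch_lever (a joint): Red lever on the cradle: 0 = raised (slopes up and outward, 40 degrees above level), 0.70 rad = fully down (level, rigid stop); starts at 0 to 0.12. Hinge pin along y at x = 24, z = 52 mm in the cradle's frame; lever ends 59 mm from the pin. Stiff: stays where left, takes 2 to 5 N at the pad.
- lever_pad (a point): Middle of the upper face of the red lever's thumb pad (28 by 26 mm), 45 mm from the hinge pin along the lever. x: outward along the lever, z: out of the pad. With the lever fully down it lies at x = 69, z = 58 mm in the cradle's frame, and the nose supports the cradle below it.
- blue_base: Blue round plate, 150 mm across, 10 mm thick, fixed to the bench, with a steel ball stud in the middle. Origin: centre of its underside; z up. Ball 28 mm across, centre 31 and top 45 mm above the bench. Seated, the cradle's underside lies flat on the plate, 10 mm above the bench, pointing any way. A like base in black, not wanted, is at the cradle's other side.
There are look-alikes about, which are no part of the job. What is shaped like the blue_base but turquoise is not meant. There is more than one size of the coupler; the job needs the larger.

How it is judged:
By the outcome, as a careful person would: the job done as asked, in the order asked, and still so for the second after the job is handed in, with the robot touching nothing.
It also fails if it takes over 54 s, if anything falls off the work surface, if the arm or the gripper's body presses on something with over 40 N, if the wrist force passes 120 N, or if a joint passes its speed limit or range.

## Working session

There is one attempt and no reset: what is moved stays moved. The work goes in short steps, Python scripts to look and compute and a shell command to move; the robot and the scene stay as the last step left them, time stands still between calls to the robot, and variables do not carry over. Pictures are saved under pics/ and viewed, about 8 in all and at most 12, crops included, and the job is handed in when it is done.

```bash
mkdir -p pics; cat > h.py <<'E'
import numpy as np, cv2
from workcell import telemetry, viewer, manip, spot_in, mark_of
def w(p,c): return (np.array(c["cam_to_world"])@np.r_[p,1])[:3]
def px(P,c):
    q=np.linalg.inv(np.array(c["cam_to_world"]))@np.r_[P,1]; s=np.array([q[0],-q[1]])/-q[2]
    s=s*(1+c["k1"]*(s@s)); K=np.array(c["intrinsics"]); return (K@np.r_[s,1])[:2]
def ray(u,v,c,z):
    K=np.array(c["intrinsics"]); d=np.linalg.inv(K)@[u,v,1]; d=d[:2]; s=d.copy()
    for _ in range(20): s=d/(1+c["k1"]*(s@s))
    T=np.array(c["cam_to_world"]); r=T[:3,:3]@[s[0],-s[1],-1]; o=T[:3,3]
    return o+r*(z-o[2])/r[2]
def save(c,n): cv2.imwrite("pics/"+n,c["frame"][:,:,::-1])
def rep(names,cam,c,f=mark_of):
    for n in names:
        for d in f(n,c)[:4]:
            P=w(d["location"],c); print(cam,f.__name__,n,round(d["conf"],2),P.round(4),px(P,c).round())
E
python3 - <<'E'
from h import *
o=telemetry.get_obs(); print({k:np.round(v,3) for k,v in o.items()})
for n in ["top","side"]:
    c=viewer.camera(n); save(c,n+"1.png"); rep(["coupler","lever_pad","blue_base"],n,c)
    print(np.round(c["cam_to_world"],3).tolist(),c["k1"])
E
```

```text
{'clock': np.float64(0.0), 'joint_pos': array([ 1.084,  0.333, -0.065,  1.461,  0.022,  1.35 , -0.089]), 'joint_velocities': array([ 0.   , -0.001, -0.001,  0.   ,  0.   , -0.001,  0.002]), 'tau': array([-0.0000e+00, -6.2545e+01,  4.9000e-02, -3.9161e+01,  1.6000e-02,
        1.0000e-02,  0.0000e+00]), 'position': array([ 0.279, -0.559,  0.231]), 'ee_rot': array([ 0.372,  0.602, -0.371,  0.601]), 'ft_force': array([ 0.177,  0.374, -0.072]), 'torque': array([-0.029, -0.013,  0.051]), 'grip_width': np.float64(1.0)}
top call coupler 0.76 [ 0.5397 -0.1038  0.0018] [348. 161.]
top call coupler 0.66 [0.4944 0.0317 0.0015] [291. 187.]
top call lever_pad 0.68 [ 0.5535 -0.1396  0.0619] [366. 144.]
top call lever_pad 0.67 [0.5462 0.0564 0.0865] [274. 155.]
top call blue_base 0.94 [ 0.2852 -0.2637  0.003 ] [439. 264.]
top call blue_base 0.55 [ 0.4989 -0.2924  0.0011] [433. 168.]
[[-0.127, 0.968, -0.216, 0.27], [-0.992, -0.123, 0.031, 0.009], [0.003, 0.218, 0.976, 0.891], [0.0, 0.0, 0.0, 1.0]] -0.02429968493879235
side call coupler 0.97 [ 0.4981  0.0357 -0.0037] [313. 189.]
side call coupler 0.81 [ 0.5378 -0.1017  0.0016] [377. 213.]
side call lever_pad 0.55 [0.5432 0.0528 0.084 ] [323. 144.]
side call blue_base 0.83 [ 0.2834 -0.264   0.0005] [359. 372.]
side call blue_base 0.77 [ 5.011e-01 -2.889e-01  4.000e-04] [450. 286.]
side call blue_base 0.3 [0.4972 0.0339 0.0019] [314. 188.]
[[0.689, 0.557, -0.464, 0.123], [-0.725, 0.541, -0.427, -0.312], [0.013, 0.63, 0.776, 0.597], [0.0, 0.0, 0.0, 1.0]] 0.012794616508881801
```

View pics/top1.png

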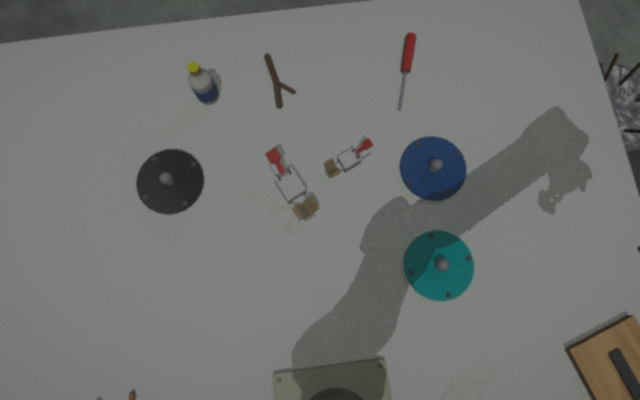

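View pics/side1.png

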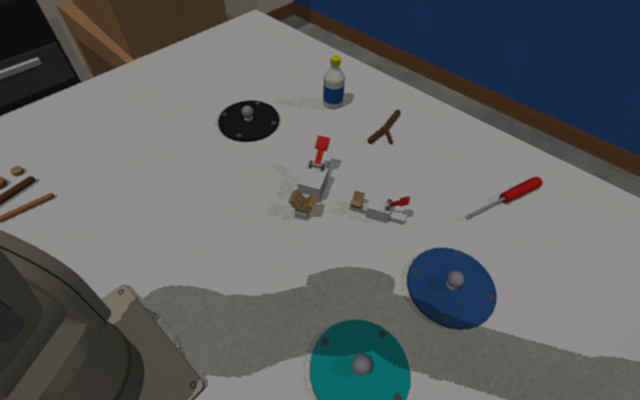

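Candidates in the top view:
- **Cradles:** the large one at (291,187) and the small one at (348,161). I choose the large one.
- **Bases:** blue at (433,168), turquoise at (439,264) and black at (170,180). I choose blue.
- **Red screwdriver:** at (407,55), which could be mistaken for the lever.

In the side view, the large cradle is at (313,185) and the blue base at (450,286). Next is a close crop to check, plus the motion numbers.

```bash
python3 - <<'E'
from h import *
from scipy.spatial.transform import Rotation as R
a=cv2.imread("pics/top1.png")[110:250,230:480]; b=cv2.imread("pics/side1.png")[120:330,250:510]
cv2.imwrite("pics/crop.png",np.vstack([cv2.resize(a,(500,280),interpolation=3),cv2.resize(b,(500,400),interpolation=3)[:320]]))
m=R.from_quat(telemetry.get_obs()["ee_rot"]).as_matrix(); print(m.round(3))
c=viewer.camera("wrist"); T=np.array(c["cam_to_world"]); print(T.round(3)); print((m.T@(T[:3,3]-telemetry.get_obs()["position"])).round(3), (m.T@T[:3,:3]).round(2))
c=viewer.camera("top"); rep(["coupler","lever_pad","blue_base"],"top",c)
E
```

```text
[[-0.     0.894  0.447]
 [ 0.     0.447 -0.894]
 [-1.     0.    -0.   ]]
[[ 0.448  0.849  0.281  0.352]
 [-0.894  0.425  0.14  -0.523]
 [-0.    -0.314  0.95   0.374]
 [ 0.     0.     0.     1.   ]]
[-0.143  0.08   0.   ] [[ 0.    0.31 -0.95]
 [ 0.    0.95  0.31]
 [ 1.   -0.    0.  ]]
top call coupler 0.77 [ 5.403e-01 -1.044e-01 -4.000e-04] [349. 161.]
top call coupler 0.75 [0.545  0.0595 0.0869] [273. 155.]
top call coupler 0.56 [0.4925 0.0368 0.0038] [289. 188.]
top call lever_pad 0.7 [0.5457 0.053  0.0871] [276. 155.]
top call lever_pad 0.55 [ 0.5544 -0.1376  0.0613] [365. 144.]
top call blue_base 0.91 [ 0.4998 -0.2922  0.0034] [433. 167.]
top call blue_base 0.81 [ 0.2855 -0.2624  0.0025] [438. 264.]
```

View pics/crop.png

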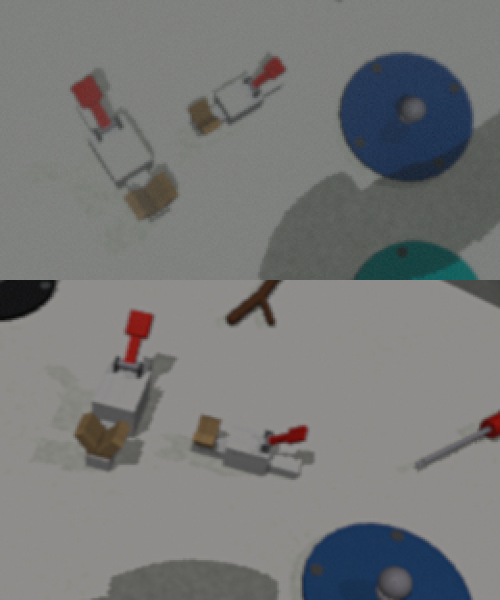

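The crop confirms that the large cradle is the left one, with its wooden V toward the robot and its lever raised. The small cradle at the right is the look-alike. I'm moving above the large cradle.

```bash
python3 -m crank '[[0,[1.35,3.7,0],[0,0,0]],[0,[1.35,3.7,0],[0,0,0]],[0,[1.35,3.7,0],[0,0,0]],[0,[1.35,3.7,0],[0,0,0]],[0,[1.35,3.7,0],[0,0,0]],[0,[1.35,3.7,0],[0,0,0]],[0,[1.35,3.7,0],[0,0,0]],[0,[1.35,3.7,0],[0,0,0]],[0,[1.35,3.7,0],[0,0,0]],[0,[1.35,3.7,0],[0,0,0]],[0,[1.35,3.7,0],[0,0,0]],[0,[1.35,3.7,0],[0,0,0]]]' 60
python3 -m crank '[[0,[1.35,3.7,0],[0,0,0]],[0,[1.35,3.7,0],[0,0,0]],[0,[1.35,3.7,0],[0,0,0]],[0,[1.35,3.7,0],[0,0,0]],[0,[0,0,0],[0,0,0]],[0,[0,0,0],[0,0,0]],[0,[0,0,0],[0,0,0]]]'
python3 - <<'E'
from h import *
o=telemetry.get_obs(); print(o["position"],o["ee_rot"],o["ft_force"])
c=viewer.camera("wrist"); save(c,"w1.png"); rep(["coupler","lever_pad"],"wrist",c); rep(["coupler"],"wrist",c,spot_in)
E
```

```text
clock: 1.65
position: [0.4419, -0.1131, 0.2317]
ee_rot: [0.372, 0.601, -0.372, 0.602]
ft_force: [1.8, 0.0, -0.8]
grip_width: 1.003
clock: 2.23
position: [0.4955, 0.0326, 0.2312]
ee_rot: [0.372, 0.602, -0.372, 0.602]
ft_force: [0.5, 0.4, -0.0]
grip_width: 1.001
[0.49553163 0.03256989 0.23122901] [ 0.37152704  0.60154389 -0.37184889  0.60153221] [ 0.45106783  0.42388764 -0.00618875]
wrist call coupler 0.74 [ 0.5408 -0.1057 -0.0009] [432. 184.]
wrist call coupler 0.56 [4.943e-01 2.830e-02 1.000e-04] [323. 170.]
wrist call lever_pad 0.9 [ 0.5555 -0.141   0.0655] [488. 203.]
wrist call lever_pad 0.79 [0.5431 0.0557 0.0835] [321. 131.]
wrist call coupler 0.87 [ 0.5409 -0.1024  0.0303] [439. 190.]
wrist call coupler 0.69 [0.4982 0.0318 0.0462] [322. 175.]
```

View pics/w1.png

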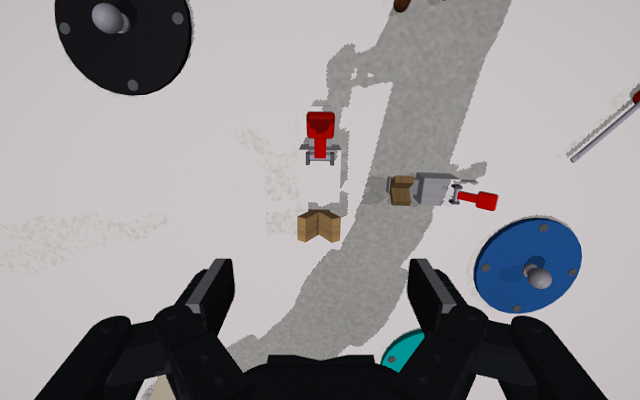

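The wrist view shows the large cradle centred between the fingers: pad (320,125), hinge (320,151), V (319,225). Its axis is parallel to the tool's y axis. I'll check the position along the axis from the pixels.

```bash
python3 - <<'E'
from h import *
c=viewer.camera("wrist"); o=telemetry.get_obs(); p=o["position"]; ex=np.array([.894,.447]); ey=np.array([-.447,.894])
for n,u,v,z in [("hinge",320,149,.052),("padtip",320.5,111,.088),("headL front? shadow corner",303,206,.044),("V far",319,209,.05),("V near",319,234,.05),("padL",307,125,.085),("padR",334.5,125,.085),("VL",297.5,225,.04),("VR",340.5,225,.04)]:
    q=ray(u,v,c,z)[:2]; print(n,q.round(4),"rel tcp along %.4f lat %.4f"%((q-p[:2])@ex,(q-p[:2])@ey))
f=c["frame"][100:250,270:380,::-1]; cv2.imwrite("pics/w1c.png",cv2.resize(cv2.convertScaleAbs(f,alpha=0.8),None,fx=5,fy=4,interpolation=2))
E
```

```text
hinge [0.5236 0.0459] rel tcp along 0.0313 lat -0.0000
padtip [0.5595 0.0632] rel tcp along 0.0712 lat -0.0006
headL front? shadow corner [0.4552 0.0337] rel tcp along -0.0353 lat 0.0197
V far [0.462  0.0165] rel tcp along -0.0368 lat 0.0012
V near [0.4343 0.0028] rel tcp along -0.0678 lat 0.0013
padL [0.5426 0.0688] rel tcp along 0.0586 lat 0.0119
padR [0.554  0.0459] rel tcp along 0.0585 lat -0.0136
VL [0.4293 0.0289] rel tcp along -0.0606 lat 0.0269
VR [ 0.452  -0.0169] rel tcp along -0.0607 lat -0.0242
```

View pics/w1c.png

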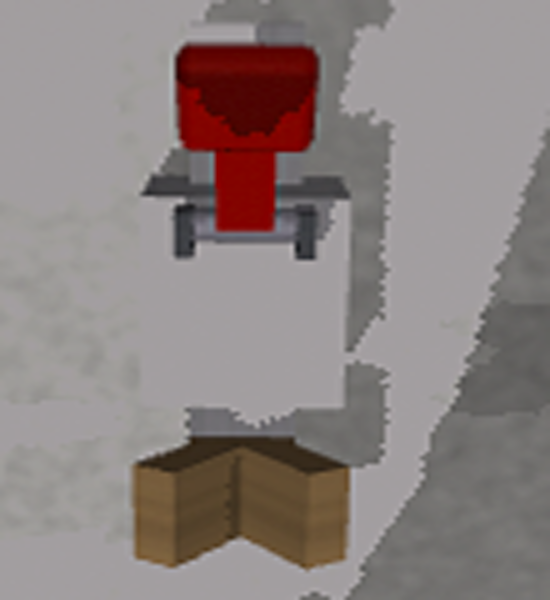

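The head top spans (298–339, 149–202), so the origin sits within about 1 mm of the TCP axis. I'll grasp 6 mm toward the tongue for lever clearance.

```bash
python3 -m crank '[[0,[-0.55,-0.2,-3],[0,0,0]],[0,[0,0,-4],[0,0,0]],[0,[0,0,-4],[0,0,0]],[0,[0,0,-4],[0,0,0]],[0,[0,0,-3],[0,0,0]],[0,[0,0,-2],[0,0,0]],[0,[0,0,-1],[0,0,0]],[0,[0,0,-1],[0,0,0]],[0,[0,0,0],[0,0,0]],[0,[0,0,0],[0,0,0]]]' 60
python3 -m crank '[[1,[0,0,0],[0,0,0]],[1,[0,0,0],[0,0,0]],[1,[0,0,0],[0,0,0]],[1,[0,0,0],[0,0,0]],[1,[0,0,0],[0,0,0]],[1,[0,0,0],[0,0,0]],[1,[0,0,0],[0,0,0]],[1,[0,0,0],[0,0,0]],[1,[0,0,0],[0,0,0]],[1,[0,0,0],[0,0,0]]]' 60
```

```text
clock: 3.32
position: [0.4907, 0.0309, 0.0121]
ee_rot: [0.372, 0.601, -0.372, 0.602]
ft_force: [-0.3, 0.4, -0.3]
grip_width: 1.002
clock: 4.15
position: [0.4908, 0.0311, 0.0124]
ee_rot: [0.372, 0.601, -0.372, 0.602]
ft_force: [-2.4, -0.5, 7.8]
grip_width: 0.531
```

```bash
python3 -m crank '[[1,[0,0,0.5],[0,0,0]],[1,[0,0,1.5],[0,0,0]],[1,[0,0,2.5],[0,0,0]],[1,[0,0,2.5],[0,0,0]],[1,[0,0,2.5],[0,0,0]],[1,[0,0,1.5],[0,0,0]],[1,[0,0,1],[0,0,0]],[1,[-0.4,-1,0],[0,0,0]],[1,[-0.8,-2,0],[0,0,0]],[1,[-1,-3.2,0],[0,0,0]],[1,[-1,-3.2,0],[0,0,0]],[1,[-1,-3.2,0],[0,0,0]]]' 70
python3 -m crank '[[1,[-1,-3.2,0],[0,0,0]],[1,[-1,-3.2,0],[0,0,0]],[1,[-1,-3.2,0],[0,0,0]],[1,[-0.6,-2,0],[0,0,0]],[1,[-0.2,-1,0],[0,0,0]],[1,[0,0,0],[0,0,0]],[1,[0,0,0],[0,0,0]]]'
python3 - <<'E'
from h import *
o=telemetry.get_obs(); print(o["position"],o["ft_force"],o["torque"])
for n in ["wrist","top","side"]:
    c=viewer.camera(n); rep(["blue_base","coupler","lever_pad"],n,c)
    if n=="wrist": save(c,"w2.png")
    if n=="side":save(c,"s2.png")
cv2.imwrite("pics/ws2.png",np.vstack([cv2.imread("pics/w2.png")[:,:],cv2.imread("pics/s2.png")[180:380]]))
E
```

```text
clock: 5.15
position: [0.4466, -0.096, 0.1306]
ee_rot: [0.371, 0.602, -0.372, 0.601]
ft_force: [0.6, -0.6, -7.2]
grip_width: 0.53
clock: 5.73
position: [0.4098, -0.2204, 0.1307]
ee_rot: [0.372, 0.602, -0.372, 0.601]
ft_force: [0.3, 0.7, -6.6]
grip_width: 0.53
[ 0.40978582 -0.2203821   0.13074408] [ 0.25954077  0.69470848 -6.64996137] [0.03744382 0.00729739 0.01748794]
wrist call blue_base 0.76 [ 0.4989 -0.2884 -0.0027] [432. 137.]
wrist call coupler 0.84 [ 0.415  -0.22    0.1189] [324. 242.]
wrist call lever_pad 0.98 [ 0.4611 -0.1975  0.2015] [329. 203.]
top call blue_base 0.81 [ 0.2877 -0.2623  0.0037] [438. 263.]
top call blue_base 0.62 [ 0.4965 -0.2933  0.0051] [434. 169.]
top call coupler 0.63 [ 0.4114 -0.2152  0.1191] [420. 199.]
top call coupler 0.58 [ 0.5392 -0.1023  0.0019] [348. 161.]
top call lever_pad 0.64 [ 0.4693 -0.1929  0.2041] [414. 158.]
top call lever_pad 0.45 [ 0.5576 -0.1371  0.0608] [365. 143.]
side call blue_base 0.7 [ 0.2867 -0.2591  0.0021] [358. 368.]
side call blue_base 0.6 [ 0.5002 -0.2883 -0.0023] [449. 287.]
side call coupler 0.69 [ 0.4163 -0.2161  0.1193] [400. 256.]
side call coupler 0.65 [ 0.54   -0.1002  0.0055] [377. 211.]
```

View pics/ws2.png

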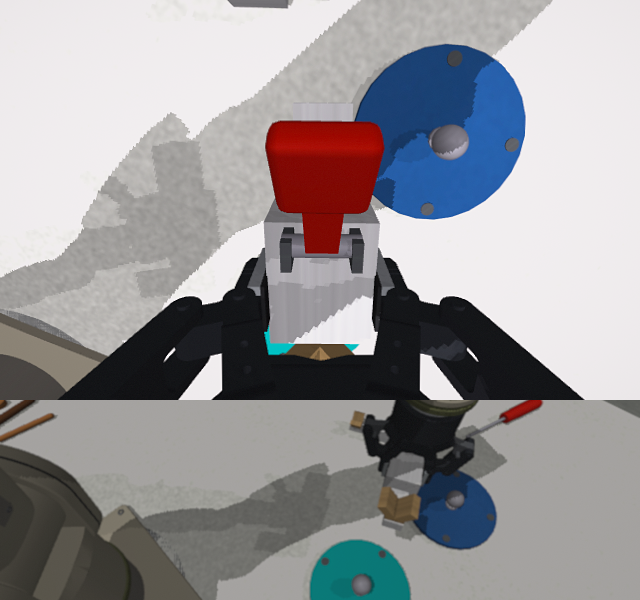

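The wrist view shows the cradle held level with its lever up. The ball of the blue base is at about (450,142) and the hinge pin at (322,245). I'll measure both by colour fit and ray.

```bash
python3 - <<'E'
from h import *
o=telemetry.get_obs(); p=o["position"]; ex=np.array([.894,.447]); ey=np.array([-.447,.894])
c=viewer.camera("wrist"); f=c["frame"].astype(int)
b=ray(450,142,c,.031); print("ball",b.round(4))
m=((f[...,2]-f[...,0]>40)&(f[...,2]-f[...,1]>25)).astype(np.uint8); m[:,:345]=0; m=cv2.morphologyEx(m,cv2.MORPH_CLOSE,np.ones((25,25)))
k=max(cv2.findContours(m,0,1)[0],key=cv2.contourArea)
P=np.array([ray(*q[0],c,.010)[:2] for q in cv2.convexHull(k)])
A=np.c_[2*P,np.ones(len(P))]; s=np.linalg.lstsq(A,(P**2).sum(1),rcond=None)[0]; print("plate",s[:2].round(4),"r",np.sqrt(s[2]+s[:2]@s[:2]).round(4))
u=p[2]-.0124
for n,x,y,z in [("hinge",322,243,.052),("headL",265,222,.044),("headR",379,222,.044),("backL",270,343,.044),("backR",375,343,.044)]:
    q=ray(x,y,c,u+z)[:2]; print(n,"along %.4f lat %.4f"%((q-p[:2])@ex,(q-p[:2])@ey))
c=viewer.camera("top"); print("ball top",ray(435,164.5,c,.031).round(4))
E
```

```text
ball [ 0.5006 -0.2915  0.031 ]
plate [ 0.4997 -0.2899] r 0.0744
hinge along 0.0295 lat -0.0008
headL along 0.0347 lat 0.0217
headR along 0.0348 lat -0.0234
backL along -0.0255 lat 0.0230
backR along -0.0255 lat -0.0254
ball top [ 0.4988 -0.2875  0.031 ]
```

```bash
python3 -m crank '[[1,[1.05,-0.9,0],[0,0,0]],[1,[2.2,-1.8,0],[0,0,0]],[1,[2.2,-1.8,0],[0,0,0]],[1,[2.2,-1.8,0],[0,0,0]],[1,[0.9,-0.84,0],[0,0,0]],[1,[0,0,-1.5],[0,0,0]],[1,[0,0,-2.0],[0,0,0]],[1,[0,0,-1.5],[0,0,0]],[1,[0,0,-0.6],[0,0,0]],[1,[0,0,0],[0,0,0]],[1,[0,0,0],[0,0,0]]]' 70
python3 - <<'E'
from h import *
o=telemetry.get_obs(); p=o["position"]; print(p,o["ft_force"])
ex=np.array([.894,.447]); ey=np.array([-.447,.894])
org=p[:2]+.005*ex-.001*ey; print("origin",org.round(4), "err vs base",(np.array([.5002,-.2905])-org).round(4))
for n in ["top","side"]:
    c=viewer.camera(n); rep(["coupler","lever_pad"],n,c)
E
```

```text
clock: 7.35
position: [0.4958, -0.2925, 0.0757]
ee_rot: [0.372, 0.601, -0.372, 0.602]
ft_force: [-0.7, -0.2, -5.9]
grip_width: 0.528
[ 0.49579517 -0.2924727   0.07573912] [-0.69969772 -0.22921841 -5.89893878]
origin [ 0.5007 -0.2911] err vs base [-0.0005  0.0006]
top call coupler 0.96 [ 0.4981 -0.2892  0.0637] [440. 160.]
top call coupler 0.93 [ 5.386e-01 -1.037e-01 -5.000e-04] [348. 162.]
top call lever_pad 0.73 [ 0.5536 -0.2677  0.1472] [437. 121.]
top call lever_pad 0.59 [ 0.5596 -0.1387  0.0608] [365. 142.]
top call lever_pad 0.37 [ 0.5002 -0.2913  0.0047] [433. 167.]
side call coupler 0.58 [ 0.5408 -0.1014  0.0038] [378. 211.]
side call coupler 0.57 [ 0.5028 -0.2914  0.0595] [462. 270.]
side call lever_pad 0.46 [ 0.5576 -0.1442  0.0612] [406. 201.]
```

Everything agrees within tolerance. I'll lower gently and watch the force.

```bash
python3 -m crank '[[1,[-0.05,0.06,-0.6],[0,0,0]],[1,[0,0,-0.7],[0,0,0]],[1,[0,0,-0.7],[0,0,0]],[1,[0,0,-0.5],[0,0,0]],[1,[0,0,0],[0,0,0]]]'
```

```text
clock: 8.07
position: [0.4941, -0.2913, 0.0485]
ee_rot: [0.372, 0.602, -0.372, 0.601]
ft_force: [0.3, 0.0, -6.4]
grip_width: 0.526
```

```bash
python3 -m crank '[[1,[0,0,-0.7],[0,0,0]],[1,[0,0,-0.7],[0,0,0]],[1,[0,0,-0.5],[0,0,0]],[1,[0,0,-0.3],[0,0,0]],[1,[0,0,-0.2],[0,0,0]],[1,[0,0,-0.1],[0,0,0]],[1,[0,0,0],[0,0,0]]]'
```

```text
clock: 8.65
position: [0.4952, -0.2918, 0.0252]
ee_rot: [0.372, 0.602, -0.372, 0.602]
ft_force: [0.1, 0.0, -5.9]
grip_width: 0.529
```

```bash
python3 -m crank '[[1,[0,0,-0.15],[0,0,0]],[1,[0,0,-0.1],[0,0,0]],[1,[0,0,-0.05],[0,0,0]],[1,[0,0,0],[0,0,0]]]'; python3 -m crank '[[1,[0,0,-0.1],[0,0,0]],[1,[0,0,0],[0,0,0]]]'
```

```text
clock: 8.98
position: [0.4952, -0.2919, 0.0226]
ee_rot: [0.372, 0.601, -0.372, 0.602]
ft_force: [-0.5, 0.6, -3.3]
grip_width: 0.53
clock: 9.15
position: [0.4952, -0.2919, 0.0225]
ee_rot: [0.372, 0.601, -0.372, 0.602]
ft_force: [-6.5, 3.0, 7.9]
grip_width: 0.53
```

Contact came at the predicted height (0.0225), so the cradle is flat on the plate. I'll release, rise and check.

```bash
python3 -m crank '[[0.3,[0,0,0],[0,0,0]],[0,[0,0,0],[0,0,0]],[0,[0,0,0],[0,0,0]],[0,[0,0,0],[0,0,0]],[0,[0,0,0],[0,0,0]],[0,[0,0,1],[0,0,0]],[0,[0,0,2.5],[0,0,0]],[0,[0,0,3.5],[0,0,0]],[0,[0,0,3.5],[0,0,0]],[0,[0,0,3.5],[0,0,0]],[0,[0,0,2],[0,0,0]]]'
python3 -m crank '[[1,[0,0,0],[0,0,0]],[1,[0,0,0],[0,0,0]],[1,[0,0,0],[0,0,0]],[1,[0,0,0],[0,0,0]],[1,[0,0,0],[0,0,0]],[1,[0,0,0],[0,0,0]],[1,[0,0,0],[0,0,0]],[1,[0,0,0],[0,0,0]]]' 20
python3 - <<'E'
from h import *
o=telemetry.get_obs(); p=o["position"]; print(p,o["ft_force"],o["grip_width"])
c=viewer.camera("wrist"); save(c,"w3.png"); rep(["coupler","lever_pad"],"wrist",c)
c=viewer.camera("side"); save(c,"s3.png"); rep(["coupler","lever_pad"],"side",c)
a=cv2.imread("pics/s3.png")[210:340,380:540]
cv2.imwrite("pics/ws3.png",np.vstack([cv2.imread("pics/w3.png")[:280],cv2.resize(a,(394,320))if 0 else np.pad(cv2.resize(a,(394,320)),((0,0),(0,246),(0,0)))]))
E
```

```text
clock: 10.07
position: [0.4963, -0.2922, 0.1865]
ee_rot: [0.372, 0.6, -0.372, 0.603]
ft_force: [0.2, -0.3, 0.4]
grip_width: 0.996
clock: 10.73
position: [0.495, -0.2917, 0.181]
ee_rot: [0.372, 0.602, -0.372, 0.601]
ft_force: [0.9, -0.5, -0.2]
grip_width: 0.0
[ 0.49500909 -0.29171703  0.18098407] [ 0.86996691 -0.48954659 -0.16816583] 0.00041721011004705605
wrist call coupler 0.83 [ 0.5401 -0.1057 -0.0007] [172.  56.]
wrist call coupler 0.8 [ 0.5036 -0.2919  0.0103] [324. 173.]
wrist call lever_pad 0.86 [ 0.5514 -0.2678  0.0956] [326. 128.]
wrist call lever_pad 0.84 [ 0.5521 -0.1409  0.0638] [181.  51.]
side call coupler 0.97 [ 0.5043 -0.2866  0.0065] [451. 282.]
side call coupler 0.64 [ 0.5382 -0.0995  0.0024] [376. 212.]
side call lever_pad 0.79 [ 0.5458 -0.2659  0.091 ] [468. 234.]
side call lever_pad 0.53 [ 0.5561 -0.1412  0.0632] [405. 199.]
```

View pics/ws3.png

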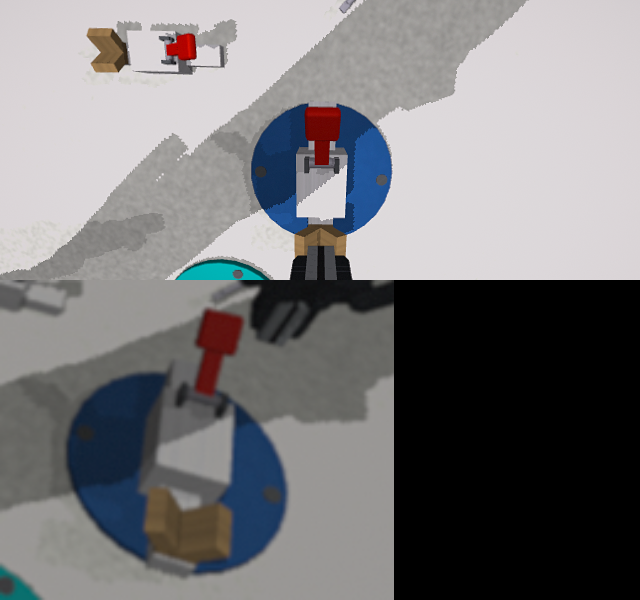

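The cradle is seated with its lever up: pad at (322,122) in the wrist view, and plate visible all round. I'm going above the pad and pressing.

```bash
python3 -m crank '[[1,[1.3,0.6,0],[0,0,0]],[1,[2.6,1.25,0],[0,0,0]],[1,[2.6,1.25,-1],[0,0,0]],[1,[0,0,-2.5],[0,0,0]],[1,[0,0,-2],[0,0,0]],[1,[0,0,-0.6],[0,0,0]],[1,[0,0,0],[0,0,0]],[1,[0,0,0],[0,0,0]]]' 20
python3 -m crank '[[1,[0,0,-0.6],[0,0,0]],[1,[0,0,-0.6],[0,0,0]],[1,[0,0,-0.6],[0,0,0]],[1,[0,0,-0.6],[0,0,0]],[1,[0,0,-0.6],[0,0,0]],[1,[0,0,0],[0,0,0]]]'
```

```text
clock: 11.7
position: [0.5605, -0.2608, 0.121]
ee_rot: [0.372, 0.601, -0.372, 0.602]
ft_force: [0.4, -0.2, 1.5]
grip_width: 0.003
clock: 12.2
position: [0.5605, -0.2604, 0.0899]
ee_rot: [0.372, 0.601, -0.371, 0.602]
ft_force: [0.1, -0.8, -0.3]
grip_width: -0.002
```

```bash
python3 - <<'E'
from h import *
c=viewer.camera("wrist"); save(c,"w4.png"); rep(["lever_pad"],"wrist",c)
d=viewer.camera("side"); save(d,"s4.png"); rep(["lever_pad"],"side",d)
a=cv2.imread("pics/s4.png")[190:340,380:560]
cv2.imwrite("pics/ws4.png",np.vstack([cv2.imread("pics/w4.png")[60:340],np.pad(cv2.resize(a,(384,320)),((0,0),(0,256),(0,0)))]))
E
```

```text
wrist call lever_pad 0.93 [ 0.5554 -0.14    0.0664] [124. 160.]
side call lever_pad 0.84 [ 0.556  -0.2654  0.0797] [468. 234.]
side call lever_pad 0.72 [ 0.5593 -0.1409  0.0643] [406. 198.]
```

View pics/ws4.png

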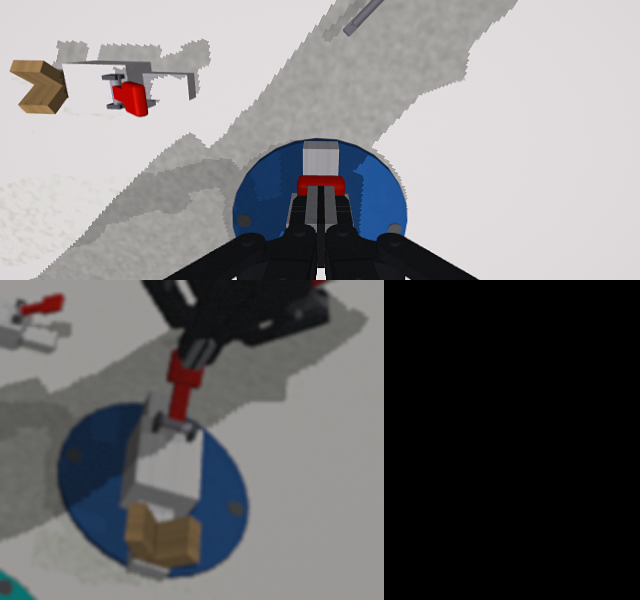

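The fingertips are centred on the lever tip (wrist view, about (320,245) in the full frame), and the lever is going down. I'll continue.

```bash
python3 -m crank '[[1,[0,0,-0.4],[0,0,0]],[1,[0,0,-0.4],[0,0,0]],[1,[0,0,-0.4],[0,0,0]],[1,[0,0,-0.4],[0,0,0]],[1,[0,0,-0.3],[0,0,0]],[1,[0,0,0],[0,0,0]]]'
python3 -m crank '[[1,[0,0,-0.2],[0,0,0]],[1,[0,0,-0.1],[0,0,0]],[1,[0,0,0],[0,0,0]]]'
```

```text
clock: 12.9
position: [0.5597, -0.2606, 0.0704]
ee_rot: [0.372, 0.602, -0.372, 0.601]
ft_force: [0.2, 0.1, 0.4]
grip_width: -0.001
clock: 13.15
position: [0.56, -0.2607, 0.0682]
ee_rot: [0.372, 0.602, -0.372, 0.601]
ft_force: [-0.6, -0.1, 0.4]
grip_width: 0.001
```

```bash
python3 -m crank '[[1,[0,0,-0.1],[0,0,0]],[1,[0,0,0],[0,0,0]]]'; python3 -m crank '[[1,[0,0,-0.1],[0,0,0]],[1,[0,0,0],[0,0,0]]]'
```

```text
clock: 13.32
position: [0.5601, -0.2608, 0.068]
ee_rot: [0.372, 0.601, -0.372, 0.602]
ft_force: [-2.9, 2.3, 8.3]
grip_width: 0.0
clock: 13.48
position: [0.5603, -0.261, 0.0678]
ee_rot: [0.372, 0.601, -0.372, 0.602]
ft_force: [-4.9, 2.6, 13.0]
grip_width: 0.002
```

It reaches the rigid stop at z = 0.068, exactly as predicted. One more small press, then retreat and check.

```bash
python3 -m crank '[[1,[0,0,-0.1],[0,0,0]],[1,[0,0,0],[0,0,0]],[1,[0,0,0],[0,0,0]]]'; python3 -m crank '[[1,[0,0,1],[0,0,0]],[1,[0,0,2.5],[0,0,0]],[1,[0,0,3.5],[0,0,0]],[1,[0,0,3.5],[0,0,0]],[1,[0,0,2],[0,0,0]],[1,[-2,-0.8,0],[0,0,0]],[1,[-3,-1.5,0],[0,0,0]],[1,[-3,-1.5,0],[0,0,0]],[1,[-2,-0.8,0],[0,0,0]],[1,[0,0,0],[0,0,0]],[1,[0,0,0],[0,0,0]]]'
python3 - <<'E'
from h import *
o=telemetry.get_obs(); print(o["position"],o["ft_force"])
c=viewer.camera("wrist"); save(c,"w5.png"); rep(["coupler","lever_pad"],"wrist",c)
d=viewer.camera("side"); save(d,"s5.png"); rep(["coupler","lever_pad"],"side",d)
a=cv2.imread("pics/s5.png")[190:340,380:560]
cv2.imwrite("pics/ws5.png",np.vstack([cv2.imread("pics/w5.png")[40:320],np.pad(cv2.resize(a,(384,320)),((0,0),(0,256),(0,0)))]))
E
```

```text
clock: 13.73
position: [0.5605, -0.2612, 0.0675]
ee_rot: [0.372, 0.601, -0.372, 0.602]
ft_force: [-5.9, 3.0, 19.0]
grip_width: -0.002
clock: 14.65
position: [0.459, -0.3078, 0.1906]
ee_rot: [0.372, 0.601, -0.373, 0.601]
ft_force: [0.7, -0.3, -0.6]
grip_width: -0.003
[ 0.45896498 -0.3078271   0.19060474] [ 0.65773734 -0.34071015 -0.61132753]
wrist call coupler 0.7 [ 0.5021 -0.2917  0.0093] [325. 135.]
wrist call coupler 0.7 [ 0.5362 -0.1027  0.0019] [167.  16.]
wrist call lever_pad 0.7 [ 0.5604 -0.2634  0.0679] [327.  61.]
side call coupler 0.97 [ 0.541  -0.1016  0.0006] [378. 212.]
side call coupler 0.76 [ 0.5015 -0.2879  0.006 ] [450. 284.]
side call lever_pad 0.76 [ 0.5571 -0.263   0.0665] [465. 237.]
side call lever_pad 0.66 [ 0.5564 -0.1411  0.0624] [405. 200.]
```

View pics/ws5.png

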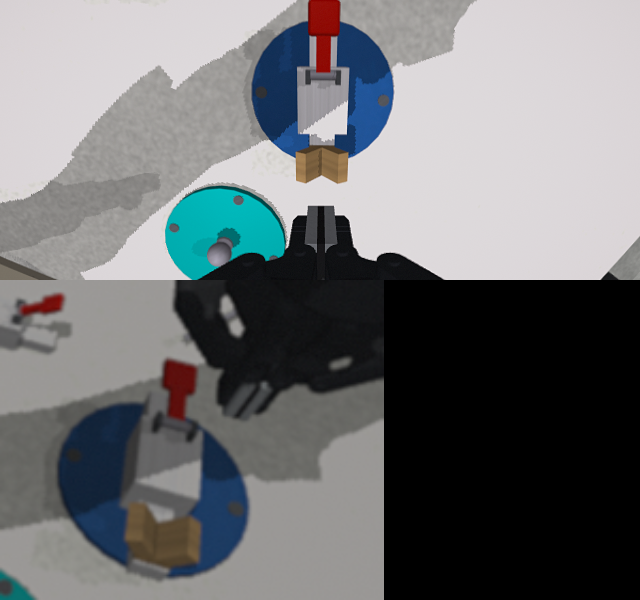

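The lever is level. The pad measures z = 0.068 against an expected 0.068, and the cradle origin is at z ≈ 0.009 over the blue base. The robot is clear, so I'm handing in.

```bash
python3 -c "
from workcell import manip; print(manip.hand_in())"
```

```text
the job is handed in; nothing more can be done
None
```

The large cradle is seated on the blue base with its lever latched down, and I handed the job in at about 15 s on the robot's clock. I gripped it by the head, lowered the socket over the ball with the lever up, released it, then pressed the lever down with the closed fingers.

- **Seating:** contact came at TCP height 0.0225 m, against 0.0224 m predicted for fully home. The networks then put the cradle's origin within about 4 mm of the plate top (z = 0.006 to 0.010 m).
- **Latch:** the lever met its rigid stop at TCP height 0.068 m, exactly as predicted, under 19 N. Afterwards the wrist and side cameras put the pad at 0.068 m and 0.0665 m, so it stays level.
- **Force readings:** contact readings stayed at or below 19 N. The wrist force showed almost nothing while the lever was moving, though 2 to 5 N was expected. Pictures confirmed the lever was going down, so I relied on those and the hard stop.
- **Clearance:** the gripper was clear of everything at the end, and no check failed.

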